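# Unhook a leaded-glass panel from its barbed display hook

## Task

Take the small leaded-glass panel off the barbed display hook: raise it, tilt it and back it out over the barb, holding it all the way and never forcing it against the hook. Then stand it upright in the middle of the groove of the wooden rack, lowered gently to the bottom of the groove, and let go of it. Do not drop it, and do not disturb the jar, the soldering iron stand, the foil roll or the brush.

Things in the scene. Friction and masses are not known exactly. Their poses are not given: they have to be found in the camera images.
- clamp (a point): Point on the bar's axis above the foot's centre, 160 mm up; axes as the stand's. At its bend the bar rises 30 degrees above level for 30 mm. From its end a thin (5 mm) barb turns back over the rise: barb tip centre 22 mm along the rise from the bend, 10 mm square off its axis. Square to the rise, bar and barb measure 16.5 mm: 4 under the axis, 12.5 over.
- panel_grip (a point): Grasp point in the solid top of the brass tab, 15 mm below the panel's top edge, mid-width, mid-thickness; axes as the panel's. Hold it here from above, across the 8 mm thickness; the top 50 mm of the tab are free on both faces and nothing near the hook stands higher than the panel. 40 N of grip does no harm.
- panel_slot (a point): Slot centre, 110.5 mm above the bottom edge, 54.5 mm below panel_grip; axes as the panel's. Slot 19 mm high, 26 wide. At start its top edge rests on the bar. Upright (within 10 degrees) it cannot pass the barb; with the panel's top leaned back towards the post by 30 degrees, square to the rise, it passes with 1.2 mm above and below. Contact is hard; over 20 N on the hook is too much.
- rack: Fixed wooden rack. Origin under its centre; y along its one groove, x across, z up. 80 x 160 mm; groove 13 mm wide, floor a soft strip 15 mm above the table (gives 1 mm per 2.5 N, at most 6), upright walls to 47, then lips flared to 25 mm wide at 57 height; ends open. The panel stands in it either way round (slot centre then 124.5 mm up) and may lean 0.16 rad. Over 20 N on the rack is too much.
- panel: Panel, 180 mm high, 8 mm thick, 0.17 to 0.36 kg. Lower part: dark frame with six coloured panes, 110 wide, 85 high; above it a brass tab 60 wide, 95 high with one slot. Origin: centre of its bottom edge; x through the thickness (at start along the hook's +x), y across, z up. It starts hanging from the level bar, which passes through the slot; its mid-plane 22 to 32 mm from the post axis.
- stand: Fixed display stand and hook. Origin under the foot's centre; +x: the level direction the hook points, z up. Foot 100 mm across, 12 high; 18 mm post; clamp block 20 mm long on top, up to 169 mm. The hook's 8 mm round bar runs level along +x, axis 160 mm up, to a bend 46 to 86 mm from the post axis. This length differs each time and is NOT reported: find it by feel or see it. The hook is rigid.
- jar: Bystander: glass jar with red lid, 66 mm across, 100 mm high, origin at the centre of its underside.
- iron_stand: Bystander: soldering iron with light blue handle on its steel stand with yellow sponge, about 170 x 70 x 90 mm high, origin at the centre of its underside.
- foil_roll: Bystander: copper ring-shaped roll, 60 mm across, 14 mm high, lying flat, origin at the centre of its underside.
- flux_brush: Bystander: small brush 150 mm long, lying flat, origin at its underside.
There are look-alikes about, which are no part of the job. Leave any blue or pink look-alike of the panel alone. Of the things that look like the rack, the larger one is meant.

How it is judged:
On the way:
1. the panel is off the hook, held in the fingers and clear of the stand (distance between panel_slot and clamp above 0.13 m and contact force between panel and stand below 0.1 N and contact force between the fingers and panel above 1 N), for 0.1 s.
At the end, for the whole second after the job is handed in: The panel stands released and at rest in the rack's groove: slot centre 115 to 130 mm above the table (bottom edge on the groove's floor), within 30 mm of the groove's middle along it and 30 mm across it, leaning less than 0.25 rad (x of panel_slot in the frame of rack between -0.03 and 0.03 m and y of panel_slot in the frame of rack between -0.03 and 0.03 m and z of panel_slot in the frame of rack between 0.115 and 0.13 m and angle between panel_slot's own z axis and vertical below 0.25 rad and contact force between panel and rack above 0.3 N and linear speed of panel below 0.02 m/s and angular speed of panel below 0.1 rad/s); the robot touches nothing.
It fails at once if panel forced against the hook or stand with more than 20 N (contact force between panel and stand above 20 N).
It fails at once if panel pressed on the rack with more than 20 N (contact force between panel and rack above 20 N).
It fails at once if panel dropped or laid down (its slot lower than 60 mm above the table) (height (world z) of panel_slot below 0.06 m).
It fails at once if jar, soldering iron stand, foil roll or brush moved by more than 20 mm (distance of any of jar, iron_stand, foil_roll, flux_brush from where it was at the start of the episode above 0.02 m).
It also fails if it takes over 72 s, if anything falls off the work surface, if the arm or the gripper's body presses on something with over 40 N, if the wrist force passes 120 N, or if a joint passes its speed limit or range.

## Robot

A 6-joint arm with a two-finger parallel gripper is mounted at the origin on the work surface. World frame = base frame: x ahead of the robot, y to its left, z up, the work surface at z = 0. Lengths are in m, angles in rad, forces in N, time in s.
With the tool pointing down it reaches from about 0.375 to 0.9 m from the base axis. Payload 3.1 kg.
Tool frame: the origin (TCP) lies on the centre line of the jaws, within the pads' length; the fingertips stand 8 mm ahead of it and the grasp point (between the pads) lies 11 mm behind it; z points along the fingers, y is the line along which they close (so a half turn about z gives the same grasp; the last joint's range is limited). The gripper opens to 87 mm and grips with 3 to 60 N. Pads are 19 mm wide; open, the fingers measure 117 mm over their backs; the gripper's body (75 mm by 190 mm) begins 51 mm behind the grasp point.
Start: joints at [-0.178, 0.527, 1.433, -0, 1.181, -0.178], TCP at [0.625, 0, 0.231] pointing down, gripper open.
Joint ranges: [-3.08, 3.08], [-0.75, 2.2], [0.22, 2.44], [-1.43, 4.57], [0, 2.65], [-2.85, 2.85]. Speed limits (rad/s): [2.79, 2.79, 3.14, 3.14, 3.14, 3.14].

## Interface

Orientations are given as a unit quaternion [x, y, z, w].
In Python, from rig import robot gives the robot as it stands. The module is installed in compiled form; this text tells all that it offers.
- The arm moves only by the tool send_rows, never from a script. Its argument "increments" is one flat list of numbers, 7 for each row, row after row: the turn, a rotation vector about the world's x, y, z in rad, then the shift along the world's x, y, z in cm, then the opening, from 0 (shut) to 1 (fully open). A call has 1 to 20 rows; each row shifts and turns the commanded pose from where the row before left it; what a row does not reach is not made up. A row lasts 1/12 s, in which the tool goes at most 41.7 mm and 7.16 degrees, less where a joint would pass 70% of its speed; a pose out of reach is approached as far as the arm can. A call is refused whole if a number of a shift passes 4.17 or a number of a turn 0.125, either way. A call with a gripper value outside its range is refused whole. The fingers move at their own pace and stop on an object; "newtons" is the grip in N (left out, the last holds). Time passes only in rows, so rows that do not move let the fingers close. It gives the time, the measured TCP pose, the force, the opening and the grip force at its end, in the units of the state.
- robot.get_obs(): the state, without advancing time (a new reading comes with each control period).
- robot.camera(name): name is "scene" or "side" or "wrist"; returns a dict with "image" (420x560x3 uint8, red, green, blue), "range_z" (420x560 float32, m along the optical axis (not along the pixel's ray), 0 where there is no reading), "fx", "fy", "cx", "cy" (pixels), "R" (3x3) and "t" (3): a world point X has camera coordinates R X + t. Camera axes: x right, y down, z forward; pixel columns grow to the right and rows downward; lengths in m; the calibration is good to about 2 mm. A picture is of the moment at which its call begins.
- robot.hand_in(): hands the job in; it is judged then, once.
The state is a dict: "time": time; "q": joint angles; "joint_velocities": joint speeds; "joint_torque": joint torques, N m; "position": TCP position; "tool_rot": TCP orientation; "ft_force": force on the tool from outside, world axes, zero at the start; "moment": the same for the moment, N m; "grip_width": finger opening in m; "grip_force": force on a finger pad.
Only numpy, scipy, OpenCV 4.12 (cv2) and the standard library are available. Lean on these libraries where they do the work, as an engineer would, in place of code of your own. Each camera call takes 0.05 s, during which the arm holds its last target. There are 200 camera calls.

## Working session

There is one attempt and no reset: what is moved stays moved. The work goes in short steps, Python scripts to look and compute and a tool call to move; the robot and the scene stay as the last step left them, time stands still between calls to the robot, and variables do not carry over. Pictures are saved under pics/ and viewed, at most 10 in all, crops included, and the job is handed in when it is done.

Besides the shell and the picture viewer there is one more tool, called after "Request:" as name(argument=value, ...) on one line, values as JSON. send_rows: Moves the arm, as the interface text tells. Its arguments: {"type":"object","properties":{"increments":{"type":"array"},"newtons":{"type":"number"}},"required":["increments"]}

```bash
mkdir -p pics; cat > h.py <<'E'
import numpy as np, cv2
from rig import robot
def cam(n,save=None):
    c=robot.camera(n)
    if save: cv2.imwrite('pics/'+save,c['image'][:,:,::-1])
    return c
def cloud(c):
    z=c['range_z'];v,u=np.mgrid[:z.shape[0],:z.shape[1]]
    P=np.stack([(u-c['cx'])/c['fx']*z,(v-c['cy'])/c['fy']*z,z],-1)
    W=(P-c['t'])@c['R']
    W[z<=0]=np.nan
    return W
E
python3 - <<'E'
from h import *
a=cam('scene','s0.png');b=cam('side','d0.png')
for n,c in(('scene',a),('side',b)):
    np.savez('pics/'+n+'0.npz',**c); print(n,c['fx'],c['cx'],c['cy'],(-c['R'].T@c['t']).round(3),c['R'].round(2).tolist())
print(robot.get_obs())
E
```

```text
scene 428.8594464359745 280.9803033171008 211.31044727638485 [ 1.244 -0.275  0.8  ] [[0.39, 0.92, -0.02], [0.61, -0.27, -0.74], [-0.69, 0.28, -0.67]]
side 516.8142937308438 286.11090737244854 202.30427800740804 [ 0.175 -0.903  1.123] [[0.93, -0.37, -0.0], [-0.27, -0.67, -0.7], [0.26, 0.65, -0.72]]
{'time': 0.1, 'q': array([-1.78458893e-01,  5.28373580e-01,  1.43374678e+00, -2.75007153e-05,
        1.18140649e+00, -1.78524174e-01]), 'joint_velocities': array([-1.36649513e-05, -1.95311924e-03, -3.32594640e-03, -5.62471001e-04,
       -1.08261964e-03,  1.45530797e-03]), 'joint_torque': array([-3.02360622e-04, -4.40987206e+01, -1.77151054e+01,  6.34850166e-02,
        5.34114777e-02, -3.85449334e-05]), 'position': array([6.24367544e-01, 1.61546412e-04, 2.29677956e-01]), 'tool_rot': array([ 7.07079670e-01,  7.07133230e-01, -5.62008956e-04, -7.87137062e-04]), 'ft_force': array([-0.19463359, -1.17114185,  0.12815755]), 'moment': array([ 0.05242489, -0.06630653, -0.00508768]), 'grip_force': 0.0, 'grip_width': 0.08720341823414647}
```

View pics/s0.png

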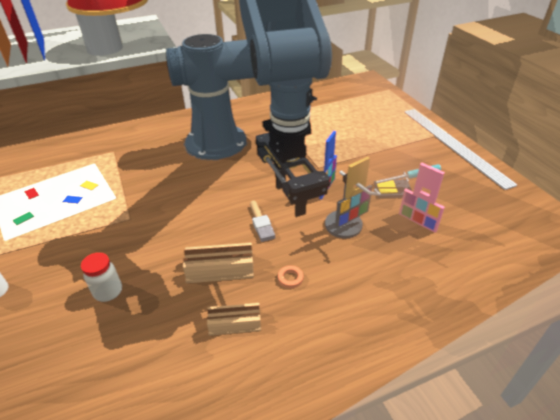

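View pics/d0.png

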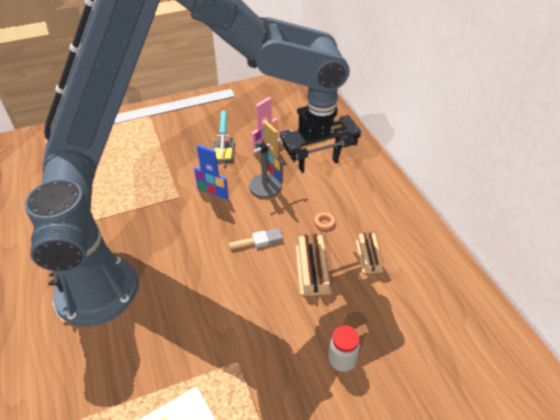

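The scene view shows the brass panel at (353,190), its foot at (345,222), the large rack at (218,262), the foil roll at (290,277), the brush at (262,222), the jar at (100,278) and the iron stand at (390,185). In the side view the post is at (264,165), the panel at (273,150) and the rack at (312,265).

```bash
cat > m.py <<'E'
from h import *
def ld(n): return dict(np.load('pics/%s0.npz'%n))
a,b=ld('scene'),ld('side')
crop=[cv2.resize(a['image'][130:250,300:430],None,fx=4.2,fy=4.2,interpolation=2)[:500],cv2.resize(b['image'][100:210,220:300],None,fx=4.5,fy=4.5,interpolation=2)]
im=np.zeros((504,790,3),np.uint8)
im[:500,:430]=crop[0][:500,:430];im[:495,430:790]=crop[1][:495,:360]
cv2.imwrite('pics/c1.png',im[:,:,::-1])
A,B=cloud(a),cloud(b)
for n,c,W in(('scene',a,A),('side',b,B)):
    hsv=cv2.cvtColor(c['image'],cv2.COLOR_RGB2HSV)
    print(n)
    for lab,box,lo,hi in((('stand'),(300,130,400,250) if n=='scene' else (235,110,300,205),None,None),('rack',(175,235,260,290) if n=='scene' else (290,225,335,300),None,None)):
        x0,y0,x1,y1=box; P=W[y0:y1,x0:x1].reshape(-1,3); col=c['image'][y0:y1,x0:x1].reshape(-1,3)
        ok=~np.isnan(P[:,0]); P=P[ok];col=col[ok]
        zs=[(.006,.02),(.05,.07),(.09,.11),(.12,.14),(.155,.175),(.18,.2),(.2,.215),(.215,.23),(.23,.25)] if lab=='stand' else [(.005,.04),(.045,.056),(.053,.062)]
        for l,h in zs:
            Q=P[(P[:,2]>l)&(P[:,2]<h)]
            if len(Q)<4: continue
            r=cv2.minAreaRect((Q[:,:2]*1000).astype(np.float32)); bx=cv2.boxPoints(r)
            print(lab,l,h,len(Q),'c',np.round(r[0]),np.round(r[1]),'ang',round(r[2],1),bx.round().astype(int).tolist())
E
python3 m.py
```

```text
scene
stand 0.006 0.02 1329 c [372. 321.] [315. 569.] ang 61.2 [[47, 320], [545, 46], [697, 322], [199, 596]]
stand 0.05 0.07 231 c [502. 250.] [196. 259.] ang 48.1 [[341, 264], [533, 91], [664, 237], [471, 410]]
stand 0.09 0.11 259 c [480. 226.] [ 99. 242.] ang 71.8 [[350, 217], [580, 141], [611, 235], [381, 311]]
stand 0.12 0.14 261 c [479. 227.] [ 99. 242.] ang 71.6 [[349, 218], [579, 141], [610, 235], [380, 312]]
stand 0.155 0.175 294 c [495. 212.] [ 58. 276.] ang 78.8 [[354, 211], [625, 157], [637, 214], [365, 267]]
stand 0.18 0.2 174 c [494. 210.] [ 58. 279.] ang 80.3 [[352, 205], [627, 158], [637, 215], [362, 262]]
stand 0.2 0.215 113 c [569. 199.] [ 9. 61.] ang 6.2 [[561, 229], [567, 168], [577, 169], [570, 230]]
stand 0.215 0.23 140 c [611. 110.] [ 22. 258.] ang 27.6 [[541, 219], [660, -9], [680, 1], [561, 229]]
stand 0.23 0.25 40 c [676.   4.] [ 4. 12.] ang 2.2 [[674, 10], [674, -3], [678, -2], [678, 10]]
rack 0.005 0.04 913 c [ 528. -148.] [199. 167.] ang 70.6 [[416, -214], [574, -269], [641, -82], [483, -26]]
rack 0.045 0.056 984 c [ 547. -154.] [159.  68.] ang 72.1 [[491
[... 696 characters left out ...]
 76 c [564. 197.] [11. 72.] ang 12.3 [[551, 231], [566, 160], [577, 162], [561, 233]]
stand 0.2 0.215 57 c [565. 197.] [12. 62.] ang 12.1 [[553, 226], [566, 165], [577, 167], [564, 228]]
stand 0.215 0.23 71 c [572. 119.] [ 17. 224.] ang 4.4 [[555, 230], [572, 7], [589, 8], [572, 231]]
stand 0.23 0.25 5 c [571.   6.] [5. 0.] ang 65.5 [[570, 3], [570, 3], [572, 8], [572, 8]]
rack 0.005 0.04 735 c [ 560. -120.] [248. 121.] ang 64.5 [[452, -206], [561, -258], [668, -34], [559, 18]]
rack 0.045 0.056 750 c [ 547. -154.] [164.  63.] ang 71.7 [[492, -222], [552, -242], [603, -86], [543, -66]]
rack 0.053 0.062 271 c [ 550. -154.] [161.  47.] ang 75.3 [[506, -226], [552, -238], [593, -82], [547, -70]]
```

View pics/c1.png

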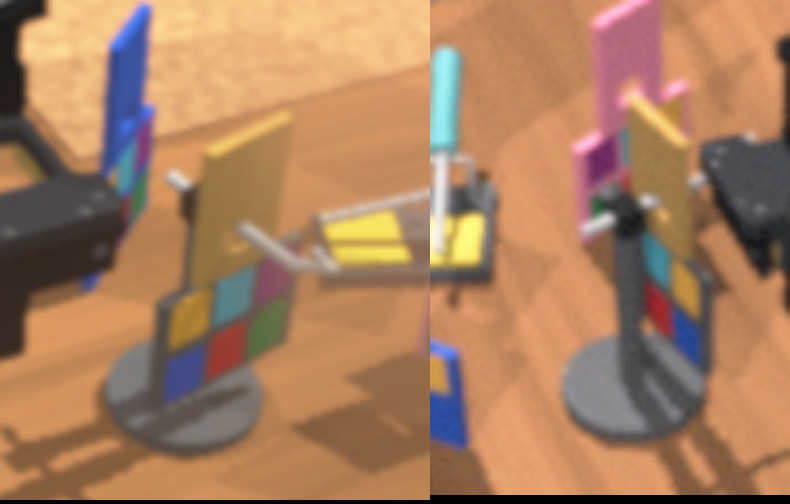

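The crop shows the brass tab with the barb and hook tip in front of it (scene crop (245,230) to (330,265)), and the post behind it (side crop (625,300)). So the hook points roughly along world +x.

```bash
cat > m2.py <<'E'
from h import *
def ld(n): return dict(np.load('pics/%s0.npz'%n))
for n in('scene','side'):
    c=ld(n);W=cloud(c);hsv=cv2.cvtColor(c['image'],cv2.COLOR_RGB2HSV);im=c['image'].astype(int)
    box=(W[...,0]>.47)&(W[...,0]<.72)&(W[...,1]>.1)&(W[...,1]<.29)
    if n=='scene': box[:, :318]=0
    print(n)
    br=box&(W[...,2]>.175)&(W[...,2]<.235)&(hsv[...,1]>70)&(hsv[...,0]<30)
    P=W[br]; m=np.median(P,0); P=P[np.linalg.norm(P-m,axis=1)<.05]
    m=P.mean(0);u,s,vt=np.linalg.svd(P-m); nn=vt[2]*np.sign(vt[2][0]);print('brass',len(P),m.round(4),'n',nn.round(3),'y',np.percentile(P[:,1],[1,99]).round(3),'zmax',np.percentile(P[:,2],99).round(3), 'rms',s[2]/len(P)**.5)
    gray=box&(hsv[...,1]<60)
    F=W[gray&(W[...,2]>.006)&(W[...,2]<.017)]
    if len(F)>9:
        (cx,cy),r=cv2.minEnclosingCircle((F[:,:2]*1000).astype(np.float32)); print('foot',len(F),cx,cy,r, np.median(F[:,2]))
    F=W[gray&(W[...,2]>.03)&(W[...,2]<.13)]
    if len(F): print('post',len(F),np.median(F,0).round(4))
    F=W[box&(hsv[...,1]<70)&(W[...,2]>.145)&(W[...,2]<.2)]
    print('hook',(F[np.argsort(F[:,0])][::max(1,len(F)//60)]*1000).round().astype(int).tolist())
# bystanders / rack top centre
E
python3 m2.py
```

```text
scene
brass 404 [0.5683 0.1958 0.2038] n [0.98  0.193 0.037] y [0.168 0.228] zmax 0.227 rms 0.002091532829826117
foot 490 540.5814819335938 191.59344482421875 50.39030838012695 0.013310261131307123
post 177 [0.5741 0.1578 0.0913]
hook [[509, 187, 164], [510, 186, 162], [510, 189, 164], [514, 184, 162], [515, 186, 165], [515, 186, 163], [517, 188, 166], [518, 185, 162], [519, 186, 165], [520, 186, 163], [521, 191, 165], [522, 188, 167], [525, 186, 166], [531, 185, 171], [532, 182, 170], [533, 186, 172], [534, 184, 170], [535, 185, 171], [559, 212, 154], [563, 213, 154], [564, 218, 150], [565, 214, 152], [569, 202, 165], [573, 197, 166], [574, 199, 166], [574, 196, 164], [574, 202, 166], [575, 199, 164], [577, 198, 163], [578, 200, 162], [578, 200, 166], [582, 200, 162], [583, 200, 166], [583, 202, 160], [584, 204, 165], [584, 201, 166], [586, 200, 165], [588, 202, 166], [589, 201, 164], [589, 204, 166], [590, 209, 163], [591, 203, 165], [592, 202, 163], [593, 204, 166], [594, 207, 163], [595, 204, 159], [596, 202, 163], [597, 207, 165], [598, 201, 168], [598, 204, 164], [599, 209, 163
[... 1410 characters left out ...]
3], [533, 187, 153], [533, 180, 151], [534, 180, 162], [534, 182, 153], [535, 190, 173], [535, 217, 163], [536, 202, 167], [536, 186, 168], [537, 179, 162], [537, 181, 145], [537, 214, 165], [538, 181, 171], [538, 191, 171], [538, 186, 145], [539, 202, 169], [539, 179, 153], [540, 180, 164], [541, 183, 154], [541, 182, 169], [542, 202, 168], [544, 190, 166], [544, 184, 160], [545, 192, 172], [545, 187, 146], [545, 185, 169], [546, 181, 154], [547, 184, 155], [549, 195, 168], [552, 188, 169], [554, 223, 197], [556, 231, 184], [558, 195, 162], [559, 199, 162], [560, 194, 162], [562, 197, 163], [588, 200, 163], [591, 200, 162], [594, 208, 163], [596, 205, 161], [598, 209, 161], [637, 212, 177]]
```

Request:
send_rows(increments=[0,0,0,0,0,2,0.45,0,0,0,0,0,2,0.45,0,0,0.026,-0.73,2.44,0,0.45,0,0,0.026,-0.73,2.44,0,0.45,0,0,0.026,-0.73,2.44,0,0.45,0,0,0.026,-0.73,2.44,0,0.45,0,0,0.026,-0.73,2.44,0,0.45,0,0,0.026,-0.73,2.44,0,0.45,0,0,0.026,-0.73,2.44,0,0.45,0,0,0.028,-0.73,2.44,0,0.45,0,0,0,0,0,0,0.45,0,0,0,0,0,0,0.45], newtons=40)

```text
time: 1.1
position: [0.5658, 0.1963, 0.2701]
tool_rot: [0.628, 0.778, -0.001, -0.0]
ft_force: [-0.1, -0.6, -0.5]
grip_width: 0.0393
grip_force: 0.0
```

```bash
python3 - <<'E'
from h import *
c=cam('wrist','w1.png');W=cloud(c);hsv=cv2.cvtColor(c['image'],cv2.COLOR_RGB2HSV)
o=robot.get_obs();print(o['position'],o['tool_rot'],o['ft_force'])
m=(abs(W[...,2]-.222)<.012)&(hsv[...,1]>60)&(np.hypot(W[...,0]-.566,W[...,1]-.196)<.06)
Q=W[m];print(len(Q),np.median(Q,0)); r=cv2.minAreaRect((Q[:,:2]*1000).astype(np.float32));print(r)
E
```

```text
[0.56630836 0.19531798 0.27018904] [ 6.28737054e-01  7.77617842e-01 -4.55409643e-04  3.18172861e-05] [ 0.89029628 -0.62581405 -0.78088816]
1350 [0.56490789 0.20375278 0.2248526 ]
((565.46533203125, 201.073486328125), (7.712308406829834, 58.04431915283203), 12.194502830505371)
```

View pics/w1.png

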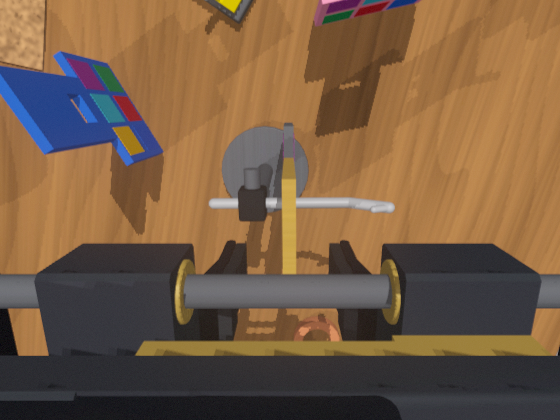

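The wrist view shows the panel's top edge at (289,230), centred between the fingers (235 to 345). The hook runs right to about (392,207). I'll lower and grip.

Request:
send_rows(increments=[0,0,0,-0.05,0.2,-1.5,0.45,0,0,0,0,0,-1.5,0.45,0,0,0,0,0,-1.5,0.45,0,0,0,0,0,-1.5,0.45,0,0,0,0,0,-1.2,0.45,0,0,0,0,0,0,0.45,0,0,0,0,0,0,0.3,0,0,0,0,0,0,0.2,0,0,0,0,0,0,0.12,0,0,0,0,0,0,0.05,0,0,0,0,0,0,0,0,0,0,0,0,0,0,0,0,0,0,0,0,0,0,0,0,0,0,0,0,0,0,0,0,0,0,0], newtons=40)

```text
time: 2.4
position: [0.5663, 0.1973, 0.1991]
tool_rot: [0.629, 0.777, 0.0, 0.0]
ft_force: [0.4, 0.9, 3.7]
grip_width: 0.0078
grip_force: 40.0
```

```bash
python3 - <<'E'
from h import *
o=robot.get_obs();print(o)
E
```

```text
{'time': 2.4, 'q': array([ 1.49102895e-01,  5.29884434e-01,  1.53099221e+00, -1.03237253e-04,
        1.07991770e+00, -6.09855581e-02]), 'joint_velocities': array([ 0.00063612, -0.00076678,  0.00021521,  0.0001915 , -0.00145566,
       -0.00078841]), 'joint_torque': array([ 7.74147199e-02, -4.09259069e+01, -1.56011939e+01,  1.20884255e-01,
       -1.02706288e-01,  1.40507627e-04]), 'position': array([0.5662971 , 0.19728588, 0.19906122]), 'tool_rot': array([6.29049244e-01, 7.77365350e-01, 2.63653161e-04, 3.03121799e-04]), 'ft_force': array([0.3744975 , 0.93847196, 3.73901232]), 'moment': array([-0.07446652,  0.06652569, -0.02337517]), 'grip_force': 39.99463210813701, 'grip_width': 0.007750190185866292}
```

Request:
send_rows(increments=[0,0,0,0,0,0.1,0,0,0,0,0,0,0.1,0,0,0,0,0,0,0.1,0,0,0,0,0,0,0.1,0,0,0,0,0,0,0.1,0,0,0,0,0,0,0.1,0,0,0,0,0,0,0,0,0,0,0,0,0,0,0])

```text
time: 3.07
position: [0.5661, 0.1972, 0.2046]
tool_rot: [0.629, 0.777, 0.0, 0.0]
ft_force: [0.4, 0.1, -2.0]
grip_width: 0.0075
grip_force: 40.0
```

```bash
cat > st.py <<'E'
from h import *
import time
from scipy.spatial.transform import Rotation as R
o=robot.get_obs()
p=o['position'];Rm=R.from_quat(o['tool_rot']).as_matrix()
S0=np.array([.5412,.1915]);yaw=.212;L=.072
ex=np.array([np.cos(yaw),np.sin(yaw),0])
# slot: from TCP along tool z: grip at -11mm, slot 54.5 mm beyond grip + correction
import sys
s=p+Rm[:,2]*(.0435+.001)
x=(s[:2]-S0)@ex[:2];y=(s[:2]-S0)@[-ex[1],ex[0]];z=s[2]-.160
tilt=np.degrees(np.arctan2(-Rm[:,2]@-ex*-1,-Rm[2,2]))
c,sn=np.cos(np.pi/6),.5
print('t',o['time'],'slot hook x %.1f y %.1f z %.1f'%(x*1e3,y*1e3,z*1e3),'rise s %.1f perp %.1f'%(((x-L)*c+z*sn)*1e3,(-(x-L)*sn+z*c)*1e3),'tilt %.1f'%tilt,'tcp',p.round(4),'F',o['ft_force'].round(2),'M',o['moment'].round(3),'grip',o['grip_force'])
E
python3 st.py
```

```text
t 3.0667 slot hook x 25.6 y 0.4 z 0.1 rise s -40.2 perp 23.3 tilt -0.0 tcp [0.5661 0.1972 0.2046] F [ 0.41  0.08 -2.05] M [-0.01  -0.013  0.   ] grip 39.99481298960745
```

Request:
send_rows(increments=[0,0,0,0.323,0.069,0,0,0,0,0,0.323,0.069,0,0,0,0,0,0.323,0.069,0,0,0,0,0,0.323,0.069,0,0,0,0,0,0.323,0.069,0,0,0,0,0,0.323,0.069,0,0,0,0,0,0.323,0.069,0,0,0,0,0,0.323,0.069,0,0,0,0,0,0,0,0,0,0,0,0,0,0,0,0,0,0,0,0,0,0,0])

```text
time: 3.98
position: [0.5917, 0.2027, 0.2045]
tool_rot: [0.629, 0.777, -0.0, -0.0]
ft_force: [0.8, 0.5, -2.1]
grip_width: 0.0076
grip_force: 40.0
```

```bash
python3 st.py
```

```text
t 3.9833 slot hook x 51.7 y 0.4 z -0.0 rise s -17.6 perp 10.1 tilt 0.0 tcp [0.5917 0.2027 0.2045] F [ 0.77  0.47 -2.12] M [ 0.016 -0.061  0.02 ] grip 39.99466289766133
```

Request:
send_rows(increments=[0.011,-0.0512,0,-0.228,-0.049,-0.006,0,0.011,-0.0512,0,-0.227,-0.049,-0.018,0,0.011,-0.0512,0,-0.226,-0.049,-0.03,0,0.011,-0.0512,0,-0.224,-0.048,-0.043,0,0.011,-0.0512,0,-0.222,-0.048,-0.054,0,0,0,0,0,0,0,0,0,0,0,0,0,0,0])

```text
time: 4.57
position: [0.5796, 0.2002, 0.203]
tool_rot: [0.624, 0.771, 0.101, 0.081]
ft_force: [0.3, 0.1, -0.6]
grip_width: 0.0074
grip_force: 40.0
```

```bash
python3 st.py
```

```text
t 4.5667 slot hook x 50.8 y 0.4 z -0.0 rise s -18.4 perp 10.6 tilt -14.9 tcp [0.5796 0.2002 0.203 ] F [ 0.26  0.07 -0.6 ] M [-0.034  0.287  0.063] grip 39.994968781247735
```

Request:
send_rows(increments=[0.011,-0.0512,0,-0.218,-0.047,-0.066,0,0.011,-0.0512,0,-0.215,-0.046,-0.078,0,0.011,-0.0512,0,-0.21,-0.045,-0.089,0,0.011,-0.0512,0,-0.205,-0.044,-0.1,0,0.011,-0.0512,0,-0.2,-0.043,-0.111,0,0,0,0,0,0,0,0,0,0,0,0,0,0,0])

```text
time: 5.15
position: [0.5703, 0.1981, 0.1983]
tool_rot: [0.608, 0.751, 0.201, 0.162]
ft_force: [0.4, 0.1, -2.0]
grip_width: 0.0078
grip_force: 40.0
```

```bash
python3 st.py
```

```text
t 5.15 slot hook x 52.0 y 0.4 z -0.3 rise s -17.5 perp 9.7 tilt -29.9 tcp [0.5703 0.1981 0.1983] F [ 0.36  0.14 -2.01] M [-0.147  0.509 -0.035] grip 39.99628588557243
```

Request:
send_rows(increments=[0,0,0,0.196,0.042,-0.012,0,0,0,0,0.196,0.042,-0.012,0,0,0,0,0.196,0.042,-0.012,0,0,0,0,0.196,0.042,-0.012,0,0,0,0,0.157,0.034,0.012,0,0,0,0,0.157,0.034,0.012,0,0,0,0,0.157,0.034,0.012,0,0,0,0,0.157,0.034,0.012,0,0,0,0,0,0,0,0,0,0,0,0,0,0,0])

```text
time: 5.98
position: [0.5843, 0.2011, 0.1986]
tool_rot: [0.608, 0.751, 0.201, 0.162]
ft_force: [-0.2, 0.6, -1.7]
grip_width: 0.0078
grip_force: 40.0
```

```bash
python3 st.py
```

```text
t 5.9833 slot hook x 66.4 y 0.3 z 0.0 rise s -4.8 perp 2.8 tilt -30.0 tcp [0.5843 0.2011 0.1986] F [-0.21  0.64 -1.71] M [-0.073  0.502 -0.002] grip 39.996635634452105
```

Request:
send_rows(increments=[0,0,0,0.123,0.027,0.058,0,0,0,0,0.123,0.027,0.058,0,0,0,0,0.123,0.027,0.058,0,0,0,0,0.123,0.027,0.058,0,0,0,0,0,0,0,0,0,0,0,0,0,0,0])

```text
time: 6.48
position: [0.5893, 0.2022, 0.201]
tool_rot: [0.608, 0.751, 0.202, 0.163]
ft_force: [0.2, 0.5, -1.9]
grip_width: 0.0072
grip_force: 40.0
```

```bash
python3 st.py
```

```text
t 6.4833 slot hook x 71.6 y 0.3 z 2.5 rise s 0.9 perp 2.4 tilt -30.0 tcp [0.5893 0.2022 0.201 ] F [ 0.15  0.51 -1.88] M [-0.056  0.585 -0.002] grip 39.99665428418666
```

Request:
send_rows(increments=[0,0,0,0.123,0.027,0.065,0,0,0,0,0.123,0.027,0.065,0,0,0,0,0.123,0.027,0.065,0,0,0,0,0.123,0.027,0.065,0,0,0,0,0.123,0.027,0.065,0,0,0,0,0,0,0,0,0,0,0,0,0,0,0])

```text
time: 7.07
position: [0.5955, 0.2036, 0.2042]
tool_rot: [0.608, 0.751, 0.202, 0.163]
ft_force: [0.2, 0.3, -2.7]
grip_width: 0.0081
grip_force: 40.0
```

```bash
python3 st.py
```

```text
t 7.0667 slot hook x 77.9 y 0.4 z 5.7 rise s 7.9 perp 2.0 tilt -30.0 tcp [0.5955 0.2036 0.2042] F [ 0.22  0.32 -2.67] M [-0.101  0.564  0.029] grip 39.99666448216885
```

Request:
send_rows(increments=[0,0,0,-0.0245,-0.0053,0.0433,0,0,0,0,-0.0245,-0.0053,0.0433,0,0,0,0,-0.0245,-0.0053,0.0433,0,0,0,0,0,0,0,0])

```text
time: 7.4
position: [0.5945, 0.2034, 0.2055]
tool_rot: [0.608, 0.751, 0.201, 0.163]
ft_force: [0.1, 0.9, -2.0]
grip_width: 0.0079
grip_force: 40.0
```

Request:
send_rows(increments=[0,0,0,-0.0245,-0.0053,0.0433,0,0,0,0,0,0,0,0])

```text
time: 7.57
position: [0.5944, 0.2033, 0.206]
tool_rot: [0.608, 0.751, 0.202, 0.163]
ft_force: [-0.6, -0.4, -2.2]
grip_width: 0.0078
grip_force: 40.0
```

Request:
send_rows(increments=[0,0,0,-0.0245,-0.0053,0.0433,0,0,0,0,0,0,0,0])

```text
time: 7.73
position: [0.5941, 0.2033, 0.2064]
tool_rot: [0.608, 0.751, 0.202, 0.163]
ft_force: [-0.9, 0.2, -2.2]
grip_width: 0.0077
grip_force: 40.0
```

```bash
python3 st.py
```

```text
t 7.7333 slot hook x 76.5 y 0.4 z 7.9 rise s 7.8 perp 4.6 tilt -30.0 tcp [0.5941 0.2033 0.2064] F [-0.87  0.21 -2.2 ] M [-0.056  0.509 -0.035] grip 39.99655966646969
```

Request:
send_rows(increments=[0,0,0,-0.0245,-0.0053,0.0433,0,0,0,0,0,0,0,0])

```text
time: 7.9
position: [0.5939, 0.2032, 0.2068]
tool_rot: [0.608, 0.751, 0.202, 0.163]
ft_force: [0.2, 0.0, -2.1]
grip_width: 0.0079
grip_force: 40.0
```

Request:
send_rows(increments=[0,0,0,-0.0245,-0.0053,0.0433,0,0,0,0,0,0,0,0])

```text
time: 8.07
position: [0.5936, 0.2032, 0.2073]
tool_rot: [0.608, 0.751, 0.202, 0.163]
ft_force: [-0.5, 0.5, -2.1]
grip_width: 0.0077
grip_force: 40.0
```

```bash
python3 st.py
```

```text
t 8.0667 slot hook x 76.0 y 0.4 z 8.7 rise s 7.8 perp 5.6 tilt -30.0 tcp [0.5936 0.2032 0.2073] F [-0.46  0.51 -2.14] M [-0.152  0.518  0.076] grip 39.99655360355973
```

Request:
send_rows(increments=[0,0,0,-0.0245,-0.0053,0.0433,0,0,0,0,0,0,0,0])

```text
time: 8.23
position: [0.5934, 0.2031, 0.2077]
tool_rot: [0.608, 0.751, 0.201, 0.163]
ft_force: [-0.1, -0.5, -1.8]
grip_width: 0.0075
grip_force: 40.0
```

Request:
send_rows(increments=[0,0,0,-0.0245,-0.0053,0.0433,0,0,0,0,0,0,0,0])

```text
time: 8.4
position: [0.5931, 0.2031, 0.2081]
tool_rot: [0.608, 0.751, 0.201, 0.162]
ft_force: [-0.5, -0.1, -1.8]
grip_width: 0.0078
grip_force: 40.0
```

```bash
python3 st.py
```

```text
t 8.4 slot hook x 75.4 y 0.4 z 9.5 rise s 7.7 perp 6.5 tilt -30.0 tcp [0.5931 0.2031 0.2081] F [-0.48 -0.11 -1.83] M [-0.099  0.513 -0.031] grip 39.99672321137041
```

Request:
send_rows(increments=[0,0,0,-0.0245,-0.0053,0.0433,0,0,0,0,0,0,0,0])

```text
time: 8.57
position: [0.593, 0.203, 0.2082]
tool_rot: [0.608, 0.751, 0.201, 0.162]
ft_force: [2.6, 0.5, -5.9]
grip_width: 0.0075
grip_force: 40.0
```

Request:
send_rows(increments=[0,0,0,-0.0245,-0.0053,0.0433,0,0,0,0,0,0,0,0])

```text
time: 8.73
position: [0.5929, 0.203, 0.2084]
tool_rot: [0.608, 0.751, 0.201, 0.162]
ft_force: [4.7, 2.2, -8.2]
grip_width: 0.0072
grip_force: 40.0
```

```bash
python3 st.py
```

```text
t 8.7333 slot hook x 75.2 y 0.3 z 9.9 rise s 7.7 perp 6.9 tilt -30.0 tcp [0.5929 0.203  0.2084] F [ 4.65  2.23 -8.17] M [0.064 0.31  0.063] grip 39.99495134688914
```

Request:
send_rows(increments=[0,0,0,0.049,0.0106,-0.0866,0,0,0,0,0.0563,0.0122,-0.0996,0,0,0,0,0,0,0,0,0,0,0,0.0847,0.0182,0.05,0,0,0,0,0.0847,0.0182,0.05,0,0,0,0,0.0847,0.0182,0.05,0,0,0,0,0.0847,0.0182,0.05,0,0,0,0,0,0,0,0,0,0,0,0,0,0,0])

```text
time: 9.48
position: [0.5972, 0.204, 0.2092]
tool_rot: [0.608, 0.751, 0.202, 0.163]
ft_force: [-0.9, 0.2, -1.4]
grip_width: 0.0076
grip_force: 40.0
```

```bash
python3 st.py
```

```text
t 9.4833 slot hook x 79.6 y 0.4 z 10.7 rise s 12.0 perp 5.5 tilt -30.0 tcp [0.5972 0.204  0.2092] F [-0.9   0.22 -1.36] M [-0.1    0.507 -0.039] grip 39.996694014407694
```

Request:
send_rows(increments=[0,0,0,0.0847,0.0182,0.05,0,0,0,0,0.0847,0.0182,0.05,0,0,0,0,0.0847,0.0182,0.05,0,0,0,0,0,0,0,0])

```text
time: 9.82
position: [0.6, 0.2045, 0.2108]
tool_rot: [0.608, 0.751, 0.202, 0.163]
ft_force: [-1.0, 0.6, -2.4]
grip_width: 0.0075
grip_force: 40.0
```

Request:
send_rows(increments=[0,0,0,0.0847,0.0182,0.05,0,0,0,0,0.0847,0.0182,0.05,0,0,0,0,0,0,0,0])

```text
time: 10.07
position: [0.6017, 0.2049, 0.2118]
tool_rot: [0.608, 0.751, 0.202, 0.163]
ft_force: [0.4, -0.8, -1.3]
grip_width: 0.0074
grip_force: 40.0
```

Request:
send_rows(increments=[0,0,0,0.0847,0.0182,0.05,0,0,0,0,0.0847,0.0182,0.05,0,0,0,0,0,0,0,0])

```text
time: 10.32
position: [0.6034, 0.2052, 0.2128]
tool_rot: [0.608, 0.751, 0.202, 0.163]
ft_force: [-0.1, 0.3, -2.0]
grip_width: 0.0079
grip_force: 40.0
```

```bash
python3 st.py
```

```text
t 10.3167 slot hook x 85.9 y 0.3 z 14.3 rise s 19.2 perp 5.4 tilt -30.0 tcp [0.6034 0.2052 0.2128] F [-0.11  0.34 -2.01] M [-0.148  0.489 -0.009] grip 39.99659492634237
```

Request:
send_rows(increments=[0,0,0,0.0847,0.0182,0.05,0,0,0,0,0.0847,0.0182,0.05,0,0,0,0,0,0,0,0])

```text
time: 10.57
position: [0.6051, 0.2056, 0.2138]
tool_rot: [0.608, 0.751, 0.202, 0.163]
ft_force: [-0.1, 0.3, -2.3]
grip_width: 0.0075
grip_force: 40.0
```

Request:
send_rows(increments=[0,0,0,0.0847,0.0182,0.05,0,0,0,0,0.0847,0.0182,0.05,0,0,0,0,0,0,0,0])

```text
time: 10.82
position: [0.6068, 0.206, 0.2148]
tool_rot: [0.608, 0.751, 0.202, 0.163]
ft_force: [0.5, 0.1, -1.9]
grip_width: 0.0078
grip_force: 40.0
```

Request:
send_rows(increments=[0,0,0,0.0847,0.0182,0.05,0,0,0,0,0.0847,0.0182,0.05,0,0,0,0,0,0,0,0])

```text
time: 11.07
position: [0.6084, 0.2063, 0.2158]
tool_rot: [0.608, 0.751, 0.202, 0.163]
ft_force: [-0.0, -0.2, -2.4]
grip_width: 0.0071
grip_force: 40.0
```

Request:
send_rows(increments=[0,0,0,0.0847,0.0182,0.05,0,0,0,0,0.0847,0.0182,0.05,0,0,0,0,0,0,0,0])

```text
time: 11.32
position: [0.6102, 0.2067, 0.2168]
tool_rot: [0.608, 0.751, 0.202, 0.163]
ft_force: [-0.3, 0.4, -1.7]
grip_width: 0.0076
grip_force: 40.0
```

```bash
python3 st.py
```

```text
t 11.3167 slot hook x 92.9 y 0.4 z 18.3 rise s 27.2 perp 5.4 tilt -30.0 tcp [0.6102 0.2067 0.2168] F [-0.27  0.45 -1.68] M [-0.076  0.481  0.021] grip 39.99666188377887
```

Still free, so I'll carry on past the end of the hook.

Request:
send_rows(increments=[0,0,0,0.0847,0.0182,0.05,0,0,0,0,0.0847,0.0182,0.05,0,0,0,0,0.0847,0.0182,0.05,0,0,0,0,0.0847,0.0182,0.05,0,0,0,0,0,0,0,0])

```text
time: 11.73
position: [0.6136, 0.2074, 0.2188]
tool_rot: [0.608, 0.751, 0.202, 0.163]
ft_force: [-0.3, 0.7, -1.9]
grip_width: 0.0074
grip_force: 40.0
```

Request:
send_rows(increments=[0,0,0,0.0847,0.0182,0.05,0,0,0,0,0.0847,0.0182,0.05,0,0,0,0,0.0847,0.0182,0.05,0,0,0,0,0.0847,0.0182,0.05,0,0,0,0,0,0,0,0])

```text
time: 12.15
position: [0.617, 0.2081, 0.2208]
tool_rot: [0.608, 0.751, 0.202, 0.163]
ft_force: [-0.4, -0.3, -2.4]
grip_width: 0.0076
grip_force: 40.0
```

Request:
send_rows(increments=[0,0,0,0.1694,0.0364,0.1,0,0,0,0,0.1694,0.0364,0.1,0,0,0,0,0.1694,0.0364,0.1,0,0,0,0,0.1694,0.0364,0.1,0,0,0,0,0,0,0,0])

```text
time: 12.57
position: [0.6241, 0.2096, 0.2251]
tool_rot: [0.608, 0.751, 0.202, 0.163]
ft_force: [-0.4, -0.8, -1.6]
grip_width: 0.0079
grip_force: 40.0
```

```bash
python3 st.py
```

```text
t 12.5667 slot hook x 107.2 y 0.3 z 26.6 rise s 43.8 perp 5.4 tilt -30.1 tcp [0.6241 0.2096 0.2251] F [-0.44 -0.77 -1.59] M [-0.096  0.524  0.015] grip 39.99660960864276
```

Request:
send_rows(increments=[0,0,0,0.49,0.105,0.2,0,0,0,0,0.49,0.105,0.2,0,0,0,0,0.49,0.105,0.2,0,0,0,0,0.49,0.105,0.2,0,0,0,0,0.49,0.105,0.2,0,0,0,0,0.49,0.105,0.2,0,0,0,0,0.49,0.105,0.2,0,0,0,0,0.49,0.105,0.2,0,0,0,0,0.49,0.105,0.2,0,0,0,0,0.49,0.105,0.2,0,0,0,0,0,0,0,0,0,0,0,0,0,0,0,0,0,0,0,0,0,0,0])

```text
validation failed for argument at $.in...
```

Request:
send_rows(increments=[-0.011,0.0512,0,0,0,1,0,-0.011,0.0512,0,0,0,1,0,-0.011,0.0512,0,0,0,1,0,-0.011,0.0512,0,0,0,1,0,-0.011,0.0512,0,0,0,1,0,-0.011,0.0512,0,0,0,1,0,-0.011,0.0512,0,0,0,1,0,-0.011,0.0512,0,0,0,1,0,-0.011,0.0512,0,0,0,1,0,-0.011,0.0512,0,0,0,1,0,0,0,0,0,0,0,0,0,0,0,0,0,0,0])

```text
time: 13.57
position: [0.63, 0.2106, 0.3277]
tool_rot: [0.629, 0.777, 0.007, 0.006]
ft_force: [6.1, 1.1, 1.4]
grip_width: 0.0082
grip_force: 40.3
```

```bash
python3 st.py
```

```text
t 13.5667 slot hook x 91.6 y -0.0 z 123.3 rise s 78.6 perp 96.9 tilt -1.0 tcp [0.63   0.2106 0.3277] F [6.14 1.07 1.44] M [ 0.445 -1.895  0.025] grip 40.33040458030882
```

The first call was refused for a miscounted list, but the second still ran. The panel's lower edge is now lightly against the hook end at 6 N, so I'll back it straight off along +x.

Request:
send_rows(increments=[0,0,0,0.15,0.032,0,0,0,0,0,0.15,0.032,0,0,0,0,0,0.3,0.064,0,0,0,0,0,0.3,0.064,0,0,0,0,0,0.3,0.064,0,0,0,0,0,0,0,0,0])

```text
time: 14.07
position: [0.6367, 0.2123, 0.3249]
tool_rot: [0.629, 0.777, 0.001, 0.001]
ft_force: [4.7, 0.6, 1.7]
grip_width: 0.0082
grip_force: 39.8
```

```bash
python3 st.py; python3 - <<'E'
from h import *
a=cam('scene');b=cam('side')
cv2.imwrite('pics/c2.png',np.hstack([a['image'][60:360,180:560],b['image'][0:300,100:480]])[:,:,::-1])
E
```

```text
t 14.0667 slot hook x 97.8 y 0.2 z 120.4 rise s 82.6 perp 91.3 tilt -0.2 tcp [0.6367 0.2123 0.3249] F [4.67 0.59 1.73] M [ 0.309 -1.384 -0.044] grip 39.76803804849624
```

View pics/c2.png

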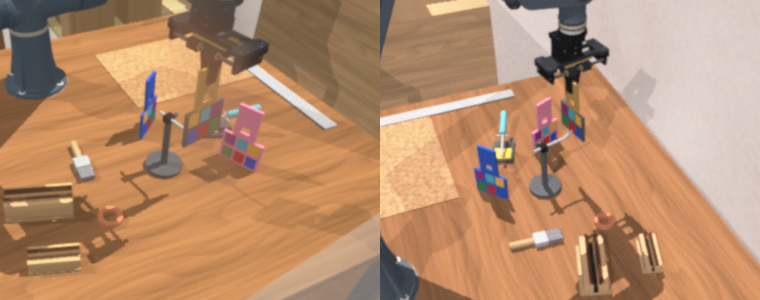

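The panel is held in front of the hook tip, still touching it lightly. I'll keep backing away.

Request:
send_rows(increments=[0,0,0,0.39,0.084,0,0,0,0,0,0.39,0.084,0,0,0,0,0,0.39,0.084,0,0,0,0,0,0,0,0,0])

```text
time: 14.5
position: [0.6453, 0.2144, 0.3225]
tool_rot: [0.629, 0.777, -0.003, -0.002]
ft_force: [-0.4, 0.4, -2.0]
grip_width: 0.0074
grip_force: 39.8
```

```bash
python3 st.py
```

```text
t 14.5 slot hook x 106.3 y 0.5 z 118.0 rise s 88.7 perp 85.0 tilt 0.4 tcp [0.6453 0.2144 0.3225] F [-0.42  0.37 -1.98] M [0.065 0.028 0.017] grip 39.8401795537211
```

Request:
send_rows(increments=[0,0,0,0.39,0.084,0.6,0,0,0,0,0.39,0.084,0.6,0,0,0,0,0.39,0.084,0.6,0,0,0,0,0.39,0.084,0.6,0,0,0,0,0.39,0.084,0.6,0,0,0,0,0,0,0,0,0,0,0,0,0,0,0])

```text
time: 15.08
position: [0.6669, 0.2189, 0.3553]
tool_rot: [0.629, 0.777, 0.0, 0.0]
ft_force: [-0.9, -0.5, -2.3]
grip_width: 0.0078
grip_force: 39.8
```

```bash
python3 st.py
```

```text
t 15.0833 slot hook x 128.7 y 0.3 z 150.8 rise s 124.5 perp 102.2 tilt -0.1 tcp [0.6669 0.2189 0.3553] F [-0.89 -0.48 -2.31] M [ 0.002 -0.004 -0.02 ] grip 39.83401107019745
```

Request:
send_rows(increments=[0,0,0,0,-1.4,0,0,0,0,-0.035,0,-2.39,0,0,0,0,-0.035,0,-2.39,0,0,0,0,-0.035,0,-2.39,0,0,0,0,-0.035,-1.09,-2.39,0,0,0,0,-0.035,-1.09,-2.39,0,0,0,0,-0.035,-1.09,-2.39,0,0,0,0,-0.035,-1.09,-2.39,0,0,0,0,-0.035,-1.09,-2.39,0,0,0,0,-0.035,-1.09,-2.39,0,0,0,0,-0.035,-1.09,-2.39,0,0,0,0,-0.035,-1.09,-2.39,0,0,0,0,-0.035,-1.09,-2.39,0,0,0,0,-0.035,-1.09,-2.39,0,0,0,0,-0.035,-1.09,-2.39,0,0,0,0,-0.036,0,-2.39,0,0,0,0,0,0,0,0,0,0,0,0,0,0,0,0])

```text
time: 16.58
position: [0.5456, -0.1554, 0.3543]
tool_rot: [0.81, 0.586, -0.0, -0.0]
ft_force: [-0.4, 0.3, -2.2]
grip_width: 0.0078
grip_force: 39.9
```

```bash
cat > w.py <<'E'
from h import *
from scipy.spatial.transform import Rotation as R
import sys
o=robot.get_obs();p=o['position'];print(o['time'],p.round(4),o['tool_rot'].round(3),o['ft_force'].round(2),o['grip_force'])
Rm=R.from_quat(o['tool_rot']).as_matrix();print('closing ang',np.degrees(np.arctan2(Rm[1,1],Rm[0,1])))
for n in('scene','side'):
    c=cam(n); W=cloud(c);d=np.load('pics/%s0.npz'%n); 
    cv2.imwrite('pics/%s_%s.png'%(sys.argv[1],n),c['image'][:,:,::-1])
    W0=cloud(dict(d)); m=(W0[...,2]>.045)&(W0[...,2]<.062)&(np.hypot(W0[...,0]-.547,W0[...,1]+.154)<.1)
    Q=W0[m]; 
    P=W[(W[...,2]>.12)&(W[...,2]<p[2]-.03)&(np.hypot(W[...,0]-p[0],W[...,1]-p[1])<.08)]
    r=cv2.minAreaRect((P[:,:2]*1000).astype(np.float32)); m=P.mean(0);s=np.linalg.svd(P-m)[2][2]
    print(n,'rack',cv2.minAreaRect((Q[:,:2]*1000).astype(np.float32)),'panel',len(P),r,'n',s.round(3),'zmin',np.percentile(P[:,2],[.5,99.5]).round(4))
E
python3 w.py p1
python3 - <<'E'
import cv2,numpy as np
a=cv2.imread('pics/p1_scene.png')[80:380,120:400];b=cv2.imread('pics/p1_side.png')[60:360,200:480]
cv2.imwrite('pics/c3.png',cv2.resize(np.hstack([a,b]),None,fx=1.4,fy=1.4))
E
```

```text
16.5833 [ 0.5456 -0.1554  0.3543] [ 0.81   0.586 -0.    -0.   ] [-0.41  0.26 -2.16] 39.90597759839147
closing ang -18.269756886819405
scene rack ((547.2628173828125, -154.47927856445312), (159.8837127685547, 67.52297973632812), 72.10315704345703) panel 2236 ((547.6908569335938, -154.7511444091797), (110.5467529296875, 12.83054256439209), 72.00109100341797) n [-0.95   0.312 -0.01 ] zmin [0.2004 0.3236]
side rack ((547.35693359375, -154.1978759765625), (164.152587890625, 63.383941650390625), 71.7409439086914) panel 362 ((545.30029296875, -153.1035919189453), (114.15428161621094, 9.108030319213867), 72.81470489501953) n [-0.963  0.268  0.009] zmin [0.1995 0.3234]
```

View pics/c3.png

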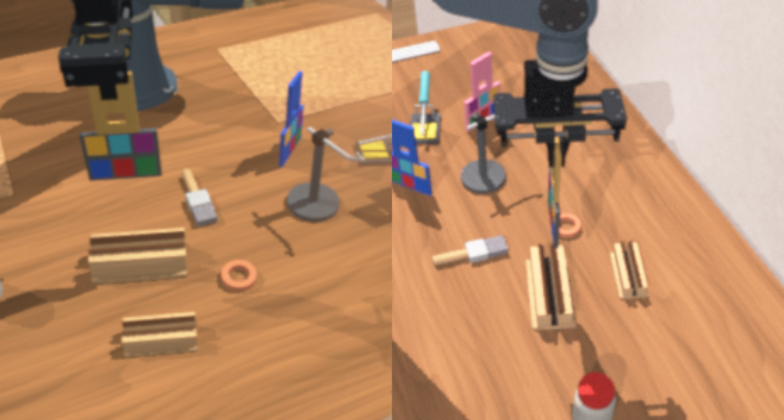

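The panel hangs upright and is aligned above the rack within about 1 mm. I'll lower it quickly to just above the lips, then slowly.

Request:
send_rows(increments=[0,0,0.003,0.1,0.05,-1,0,0,0,0,0,0,-1.5,0,0,0,0,0,0,-1.5,0,0,0,0,0,0,-1.5,0,0,0,0,0,0,-1.5,0,0,0,0,0,0,-1.5,0,0,0,0,0,0,-1.5,0,0,0,0,0,0,-1.5,0,0,0,0,0,0,-1.3,0,0,0,0,0,0,-0.7,0,0,0,0,0,0,0,0,0,0,0,0,0,0,0])

```text
time: 17.68
position: [0.5477, -0.1525, 0.2192]
tool_rot: [0.808, 0.589, -0.0, -0.0]
ft_force: [0.9, 0.8, -1.7]
grip_width: 0.0076
grip_force: 39.9
```

```bash
python3 w.py p2; python3 - <<'E'
import cv2,numpy as np
a=cv2.imread('pics/p2_scene.png')[180:310,150:290];b=cv2.imread('pics/p2_side.png')[190:320,250:390]
cv2.imwrite('pics/c4.png',cv2.resize(np.hstack([a,b]),None,fx=2.8,fy=2.8,interpolation=2))
E
```

```text
17.6833 [ 0.5477 -0.1525  0.2192] [ 0.808  0.589 -0.    -0.   ] [ 0.91  0.75 -1.68] 39.90383729338646
closing ang -17.871543231673503
scene rack ((547.2628173828125, -154.47927856445312), (159.8837127685547, 67.52297973632812), 72.10315704345703) panel 876 ((548.7296142578125, -151.32931518554688), (109.72010803222656, 14.550796508789062), 73.01840209960938) n [-0.952  0.304 -0.022] zmin [0.1206 0.189 ]
side rack ((547.35693359375, -154.1978759765625), (164.152587890625, 63.383941650390625), 71.7409439086914) panel 169 ((546.0698852539062, -156.78555297851562), (104.825439453125, 8.91385555267334), 73.24713134765625) n [-0.966  0.257  0.03 ] zmin [0.1212 0.1882]
```

View pics/c4.png

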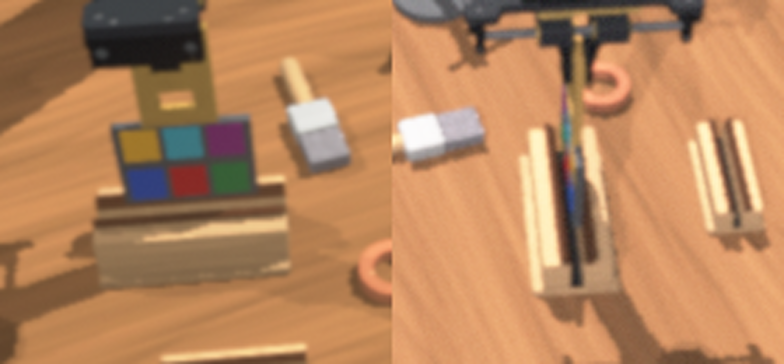

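The panel's lower edge is over the groove (side crop (575,215), groove 565 to 590). I'll lower it slowly.

Request:
send_rows(increments=[0,0,0,0,0,-0.3,0,0,0,0,0,0,-0.3,0,0,0,0,0,0,-0.3,0,0,0,0,0,0,-0.2,0,0,0,0,0,0,-0.2,0,0,0,0,0,0,-0.2,0,0,0,0,0,0,0,0])

```text
time: 18.37
position: [0.5474, -0.1531, 0.2041]
tool_rot: [0.809, 0.588, -0.0, -0.0]
ft_force: [-0.1, -0.0, -2.0]
grip_width: 0.0077
grip_force: 39.9
```

Request:
send_rows(increments=[0,0,0,0,0,-0.15,0,0,0,0,0,0,-0.15,0,0,0,0,0,0,-0.15,0,0,0,0,0,0,-0.15,0,0,0,0,0,0,0,0])

```text
time: 18.78
position: [0.5475, -0.1531, 0.1982]
tool_rot: [0.809, 0.588, -0.0, -0.0]
ft_force: [0.2, -0.4, -1.7]
grip_width: 0.0078
grip_force: 39.9
```

Request:
send_rows(increments=[0,0,0,0,0,-0.15,0,0,0,0,0,0,-0.15,0,0,0,0,0,0,-0.15,0,0,0,0,0,0,-0.15,0,0,0,0,0,0,0,0])

```text
time: 19.2
position: [0.5474, -0.1531, 0.1922]
tool_rot: [0.809, 0.588, -0.0, -0.0]
ft_force: [0.4, 0.4, -2.4]
grip_width: 0.0077
grip_force: 39.9
```

Inside the walls (bottom about 37 mm) with no contact. Next, down to about 3 mm above the floor.

Request:
send_rows(increments=[0,0,0,0,0,-0.2,0,0,0,0,0,0,-0.2,0,0,0,0,0,0,-0.2,0,0,0,0,0,0,-0.2,0,0,0,0,0,0,0,0])

```text
time: 19.62
position: [0.5473, -0.153, 0.184]
tool_rot: [0.809, 0.588, -0.0, -0.0]
ft_force: [1.0, -0.8, -2.6]
grip_width: 0.0082
grip_force: 39.9
```

Request:
send_rows(increments=[0,0,0,0,0,-0.2,0,0,0,0,0,0,-0.2,0,0,0,0,0,0,-0.2,0,0,0,0,0,0,-0.2,0,0,0,0,0,0,-0.1,0,0,0,0,0,0,0,0])

```text
time: 20.12
position: [0.5475, -0.1531, 0.1752]
tool_rot: [0.809, 0.588, -0.0, -0.0]
ft_force: [0.1, 1.0, -1.5]
grip_width: 0.0077
grip_force: 39.9
```

Request:
send_rows(increments=[0,0,0,0,0,-0.1,0,0,0,0,0,0,-0.1,0,0,0,0,0,0,-0.05,0,0,0,0,0,0,0,0])

```text
time: 20.45
position: [0.5476, -0.1531, 0.173]
tool_rot: [0.809, 0.588, -0.0, -0.0]
ft_force: [-0.0, 0.1, -1.9]
grip_width: 0.0077
grip_force: 39.9
```

Request:
send_rows(increments=[0,0,0,0,0,-0.05,0,0,0,0,0,0,-0.05,0,0,0,0,0,0,0,0])

```text
time: 20.7
position: [0.5476, -0.1532, 0.172]
tool_rot: [0.809, 0.588, -0.0, -0.0]
ft_force: [0.2, 0.4, -1.5]
grip_width: 0.0077
grip_force: 39.9
```

Request:
send_rows(increments=[0,0,0,0,0,-0.05,0,0,0,0,0,0,-0.05,0,0,0,0,0,0,0,0])

```text
time: 20.95
position: [0.5476, -0.1531, 0.171]
tool_rot: [0.809, 0.588, -0.0, -0.0]
ft_force: [0.1, 0.7, -2.6]
grip_width: 0.0077
grip_force: 39.9
```

Request:
send_rows(increments=[0,0,0,0,0,-0.05,0,0,0,0,0,0,-0.05,0,0,0,0,0,0,0,0])

```text
time: 21.2
position: [0.5477, -0.1532, 0.1701]
tool_rot: [0.809, 0.588, 0.0, 0.0]
ft_force: [0.1, 0.0, -0.7]
grip_width: 0.0076
grip_force: 39.9
```

Request:
send_rows(increments=[0,0,0,0,0,-0.05,0,0,0,0,0,0,0,0])

```text
time: 21.37
position: [0.5478, -0.1532, 0.1697]
tool_rot: [0.809, 0.588, 0.0, 0.0]
ft_force: [-0.2, 0.6, 0.3]
grip_width: 0.0078
grip_force: 39.9
```

The floor now carries the panel's weight, so I'll release it and rise straight up.

Request:
send_rows(increments=[0,0,0,0,0,0,0.1,0,0,0,0,0,0,0.14,0,0,0,0,0,0,0.2,0,0,0,0,0,0,0.3,0,0,0,0,0,0,0.35,0,0,0,0,0,0,0.35,0,0,0,0,0,0,0.35,0,0,0,0,0,0,0.35])

```text
time: 22.03
position: [0.5476, -0.1532, 0.1696]
tool_rot: [0.809, 0.588, -0.0, -0.0]
ft_force: [0.3, 0.0, 0.1]
grip_width: 0.0297
grip_force: 0.0
```

Request:
send_rows(increments=[0,0,0,0,0,0.3,0.35,0,0,0,0,0,0.7,0.35,0,0,0,0,0,1,0.35,0,0,0,0,0,1.5,0.35,0,0,0,0,0,1.5,0.35,0,0,0,0,0,1.5,0.35,0,0,0,0,0,1.5,0.35,0,0,0,0,0,1.5,0.35,0,0,0,0,0,1,0.35,0,0,0,0,0,0,0.35,0,0,0,0,0,0,0.35,0,0,0,0,0,0,0.35])

```text
time: 23.03
position: [0.5471, -0.1529, 0.274]
tool_rot: [0.809, 0.588, -0.0, -0.001]
ft_force: [-0.5, -0.8, -0.4]
grip_width: 0.0302
grip_force: 0.0
```

```bash
python3 - <<'E'
from h import *
c=cam('scene');s=cam('side')
cv2.imwrite('pics/c5.png',np.hstack([c['image'][120:360,60:440],s['image'][100:340,120:500]])[:,:,::-1])
for n,k in(('sc',c),('sd',s)):
    W=cloud(k);P=W[(W[...,2]>.065)&(W[...,2]<.21)&(np.hypot(W[...,0]-.547,W[...,1]+.154)<.08)]
    m=P.mean(0);nn=np.linalg.svd(P-m)[2][2];print(n,len(P),m.round(4),nn.round(3),'top',np.percentile(P[:,2],99),cv2.minAreaRect((P[:,:2]*1000).astype(np.float32)))
o=robot.get_obs();print(o['time'],o['ft_force'],o['position'])
E
```

```text
sc 1472 [ 0.5514 -0.1529  0.127 ] [ 0.952 -0.306  0.008] top 0.19621170652729045 ((549.1557006835938, -152.19113159179688), (109.58450317382812, 14.118793487548828), 72.74788665771484)
sd 333 [ 0.5425 -0.1658  0.1369] [-0.965  0.263  0.021] top 0.1969302714369383 ((548.6420288085938, -152.13136291503906), (112.41859436035156, 9.463785171508789), 72.1435775756836)
23.1333 [ 0.63085897  0.1747118  -0.20856424] [ 0.5470137  -0.15285785  0.27353806]
```

View pics/c5.png

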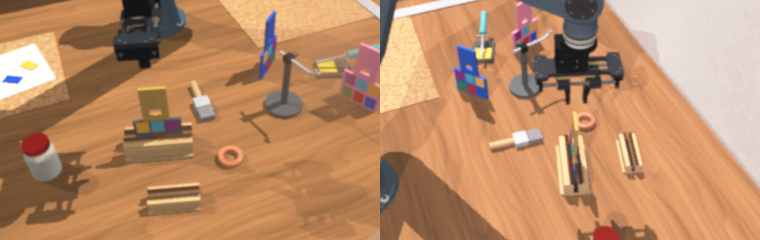

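The panel stands upright in the middle of the large rack (left crop (155,130)), released, and the gripper is clear above it. I'm handing in.

```bash
python3 -c "
from rig import robot
print(robot.hand_in())"
```

```text
the job is handed in; nothing more can be done
None
```

The panel is off the hook, standing upright and released in the middle of the large rack's groove, and the job is handed in at about 23 s (no verdict returned); on the way out a refused move let its lower edge touch the hook end at about 6 N when measured, under the 20 N limit.

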